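# Clamp a ceramic disc in a cam-lever jig at the right pressure

### The arm

A 6-joint arm with a two-finger parallel gripper is mounted at the origin on a cart in front of the work surface, level with it; the furniture and walls round the work are solid. World frame = base frame: x ahead of the robot, y to its left, z up, the work surface at z = 0. Lengths are in mm, angles in rad, forces in N, time in s.
With the tool pointing down it reaches from about 400 to 925 mm from the base axis. Payload 12.5 kg.
Tool frame: the origin (TCP) lies between the finger pads; the fingertips stand 19 mm ahead of it and the grasp point (between the pads) is the TCP (env.tips_ahead is the distance from the TCP to the fingertips, in mm); z points along the fingers, y is the line along which they close (so a half turn about z gives the same grasp; the last joint's range is limited). The gripper opens to 95 mm and grips with 3 to 60 N. Pads are 20 mm wide; open, the fingers measure 119 mm over their backs; the gripper's body (75 mm by 180 mm) begins 59 mm behind the grasp point.
Start: joints at [1.104, 0.491, 1.559, -0, 1.092, -0.106], TCP at [220.623, 584.782, 233.661] pointing down, gripper open.
Joint ranges: [-3.1, 3.1], [-0.84, 2.19], [0.05, 2.79], [-1.13, 4.28], [0.06, 2.93], [-2.69, 2.69]. Speed limits (rad/s): [2.22, 2.22, 2.79, 3.14, 3.14, 3.14].

### API

Orientations are given as [roll, pitch, yaw] about the fixed x, y, z axes, in that order (R = Rz(yaw) Ry(pitch) Rx(roll)).
In Python, from cell import env gives the robot as it stands.
- The arm moves only by the shell command python3 -m crank 'ROWS'. ROWS is JSON, a list of rows, each a list of 5 numbers: the shift along the tool's x, y, z in mm, then the turn about the tool's z in degrees, then the finger opening in mm, from 0 to 95.1. In form: [[dx, dy, dz, yaw, grip], ...]. A call has 1 to 10 rows; each row is the pose to reach, as a shift and turn from the pose commanded when the call began, along the tool's axes at that moment; what a row does not reach only later rows make up. A row lasts 1/12 s, in which the tool goes at most 41.7 mm and 7.16 degrees, less where a joint would pass 70% of its speed; a pose out of reach is approached as far as the arm can. A call with a gripper value outside its range is refused whole. The fingers move at their own pace and stop on an object; the grip force is fixed at half the most. Time passes only in rows, so rows that repeat a pose let the fingers close. It gives the time, the measured TCP pose, the force, the opening and the grip force at its end, in the units of the state.
- env.state(): the state, without advancing time (a new reading comes with each control period).
- env.read_camera(name): name is "side" or "top" or "wrist"; returns a dict with "img" (400x640x3 uint8, blue, green, red), "K" (3x3 intrinsics, pixels), "pose" (4x4, takes a point from camera to world coordinates). Camera axes: x right, y down, z forward; pixel columns grow to the right and rows downward; lengths in mm; the calibration is good to about 2 mm. A picture is of the moment at which its call begins. There is no depth.
- env.job_done(): hands the job in; it is judged then, once.
The state is a dict: "t": time; "joints": joint angles; "qvel": joint speeds; "tau": joint torques, N m; "eef_pos": TCP position; "tcp_rot": TCP orientation; "ft_force": force on the tool from outside, world axes, zero at the start; "moment": the same for the moment, N m; "opening": opening from 0.0 (shut) to 1.0 (fully open); "grip_force": force on a finger pad.
Only numpy, scipy, OpenCV 4.12 (cv2) and the standard library are available. Lean on these libraries where they do the work, as an engineer would, in place of code of your own. Each camera call takes 0.05 s, during which the arm holds its last target. There are 200 camera calls.

### The job

Load the round ceramic blank in the clamping jig: slide it gently on the board until it sits home against both dowel pins, under the foot of the clamp. The pressure screw was left set for thinner stock, so it is far too tight and forcing the lever over would crack the blank: back the screw off by its round knob until the cam lever starts to bite about halfway through its swing, then swing the lever right over to its stop so that it locks, and let go. Leave the things lying round the jig alone.

Things in the scene. Friction and masses are not known exactly. Their poses are not given: they have to be found in the camera images.
- jig: Plywood jig board 260 x 150 x 18 mm screwed to the table, with its fixed parts. Origin: on the table (z = 0), 110 mm from the board's far edge, 150 mm from its near edge; x away from the robot along the clamp, y left, z up; board top at z = 18 mm. Two steel dowel pins, 10 mm thick, 14 mm high, at x = -17, y = +-33 mm; steel column, 16 mm thick, with the cam lever on its head at x = 45, y = 0.
- disc: The blank: white speckled ceramic disc, 83 mm across, 9 mm thick, 0.10 to 0.15 kg, lying loose and flat on the board 25 to 45 mm in front (jig -x) of its place and up to 18 mm to the side. Origin: centre of its underside. Pushed off centre it can jam on one pin before it reaches the other.
- nest (a point): Where the disc's centre must come, on the board's top: jig x = -50 mm, y = 0. A disc that touches both pins has its centre here. The clamp's foot comes down here.
- clamp_arm: The steel clamp arm and all it carries (screw, knob, foot): a sleeve on the column and a bar, 20 mm wide, 12 mm thick, running towards the robot to its nose boss (30 mm across) over the nest. Origin: on the column's axis, 28 mm above the bar's mid-line. It slides straight down: at lever angle q it is 6.5 mm x (cos(2.40 - q) - cos(2.40)) lower than at q = 0.
- screw_axis (a point): Point on the pressure screw's axis at the top of the nose boss, fixed to the arm (it does not show how the screw is set); about 84 mm above the table with the lever open. The round black knob, 31 mm across, 18 mm high, stands on the screw: its underside is 7 to 11 mm above this point at the start, 12 mm when set right, and climbs as it is backed off. The column is 95 mm behind.
- nose (a point): Point on the screw's axis inside the nose, 7 mm below screw_axis. The screw: turning the knob counter-clockwise seen from above (positive about z) backs it off and lifts the foot, 8 mm a turn (1.27 mm per rad); it takes 0.15 N m and stays as left. It starts 1.0 to 4.0 rad too tight; even so the foot clears the disc by about 2 mm or more while the lever is open.
- cam_pin (a point): Centre of the cam pin in the column's head, jig x = 45, y = 0, 100.5 mm above the table. The lever swings about it in the upright plane across the jig (jig y, z). The sprung rubber foot: from where it meets the disc its press grows to about 30 N in the first 1.5 mm that the arm still comes down, then by 9 N per mm. Set right it ends at 47 N; over 72 N the disc cracks.
- lever_grip (a point): Point on the centre line of the lever's round handle, 80 mm from the cam pin; the handle is 16 mm thick here and ends, rounded, 98 mm from the pin. Moment that the lever needs about its pin: 0.06 N m of friction while it moves and next to nothing while it rests, until it bites; from then on also the foot's press x 6.5 mm x sin(2.40 - q). Screw set right, a push of about 4 N here closes it.
- cam_lever (a joint): Angle q of the cam lever, rad: 0 = open, leaning 1.00 rad from upright to the jig's left (+y); 1.00 = upright; grows as it swings over to the right (-y); 2.57 = at its stop, level to the right. Past 2.40 it is over centre and stays shut; before, it stays as left or springs back under load. It bites when the foot meets the disc: at 1.30 if set right, at 0.5 to 1.1 as found.
- felt_pen: Bystander: white felt pen with a blue cap, 129 mm. Leave it.
- brush: Bystander: wooden glue brush, 156 mm. Leave it.
- grit_jar: Bystander: open glass jar of grit, 63 mm across, 76 mm high. Leave it.
- tin: Bystander: closed pastille tin, 73 x 115 x 34 mm. Leave it.
- jar_lid: Bystander: brass-coloured jar lid, 55 mm across, 13 mm high. Leave it.
- scoring_tool: Bystander: scoring tool with a brass handle, 157 mm, lying left of the jig. Leave it.
- shard: Bystander: blue tile shard, 28 x 33 x 5 mm, lying on the board beside the arm, left of it. Leave it.
There are look-alikes about, which are no part of the job. Of the things like the disc, leave any that is blue or turquoise; of the rest the smaller one is meant.

How it is judged (in metres and radians):
On the way:
1. the disc is home against both pins before the lever is swung past half its travel (horizontal distance between disc and nest below 0.0025 m and height (world z) of disc below 0.021 m and value of joint cam_lever below 1.3 rad), for 0.2 s.
At the end, for the whole second after the job is handed in: The disc lies flat and at rest within 2.5 mm of its place against the pins, the lever is fully over against its stop (beyond 2.5 rad) and the foot presses the disc with 40 to 54 N (horizontal distance between disc and nest below 0.0025 m and height (world z) of disc below 0.021 m and value of joint cam_lever above 2.5 rad and contact force between clamp_arm and disc between 40 and 54 N and linear speed of disc below 0.01 m/s); the robot touches nothing.
It fails at once if the clamp presses the disc with more than 72 N: it cracks (contact force between clamp_arm and disc above 72 N).
It fails at once if the fingers push the disc with more than 30 N (contact force between the fingers and disc above 30 N).
It fails at once if a bystander is shoved more than 30 mm (distance of any of felt_pen, brush, grit_jar, tin, jar_lid, scoring_tool, shard from where it was at the start of the episode above 0.03 m).
It also fails if it takes over 72 s, if anything falls off the work surface, if the arm or the gripper's body presses on something with over 40 N, if the wrist force passes 120 N, or if a joint passes its speed limit or range.

## Working session

There is one attempt and no reset: what is moved stays moved. The work goes in short steps, Python scripts to look and compute and a shell command to move; the robot and the scene stay as the last step left them, time stands still between calls to the robot, and variables do not carry over. Pictures are saved under pics/ and viewed, at most 10 in all, crops included, and the job is handed in when it is done.

```bash
ls; mkdir -p pics
cat > h.py <<'E'
import numpy as np, cv2
from cell import env
from scipy.spatial.transform import Rotation as R
def snap(n,f):
    c=env.read_camera(n); cv2.imwrite('pics/'+f,c['img']); np.savez('pics/'+f+'.npz',K=c['K'],pose=c['pose']); return c
def load(f):
    d=np.load('pics/'+f+'.npz'); return d['K'],d['pose']
def ray(f,u,v,z):
    K,P=load(f); d=P[:3,:3]@np.linalg.solve(K,[u,v,1.]); o=P[:3,3]; return o+d*(z-o[2])/d[2]
def proj(f,p):
    K,P=load(f); q=K@(P[:3,:3].T@(np.array(p,float)-P[:3,3])); return q[:2]/q[2]
E
python3 - <<'E'
from h import *
np.set_printoptions(precision=3,suppress=True)
for n in ['top','side']:
    c=snap(n,n+'1.png'); print(n,c['K'].tolist(),c['pose'])
print(env.state())
E
```

```text
pics
top [[411.4934053824535, 0.0, 319.2927422238874], [0.0, 411.4934053824535, 202.24148269887738], [0.0, 0.0, 1.0]] [[  -0.061   -0.976    0.211  409.868]
 [  -0.998    0.06    -0.008  -17.583]
 [  -0.005   -0.211   -0.977 1249.492]
 [   0.       0.       0.       1.   ]]
side [[364.67227788516954, 0.0, 319.3961899106519], [0.0, 364.67227788516954, 202.74605441674936], [0.0, 0.0, 1.0]] [[   0.866   -0.24     0.438  103.948]
 [  -0.5     -0.385    0.776 -970.77 ]
 [  -0.018   -0.891   -0.453  688.425]
 [   0.       0.       0.       1.   ]]
{'t': 0.1, 'joints': array([ 1.104,  0.492,  1.559, -0.   ,  1.092, -0.106]), 'qvel': array([ 0.002, -0.002, -0.002, -0.001,  0.002,  0.   ]), 'tau': array([  0.003, -61.363, -25.861,   0.069,   0.047,  -0.   ]), 'eef_pos': array([220.524, 584.576, 233.086]), 'tcp_rot': array([-3.141, -0.   ,  2.781]), 'ft_force': array([ 0.193, -0.791, -1.084]), 'moment': array([-0.011, -0.006, -0.038]), 'grip_force': 0.0, 'opening': 1.0015076493384116}
```

View pics/top1.png

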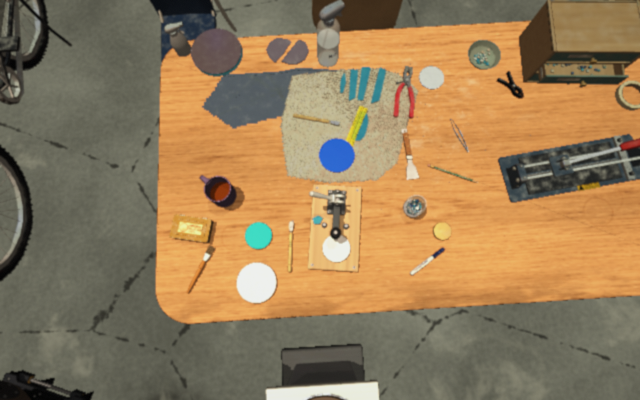

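View pics/side1.png

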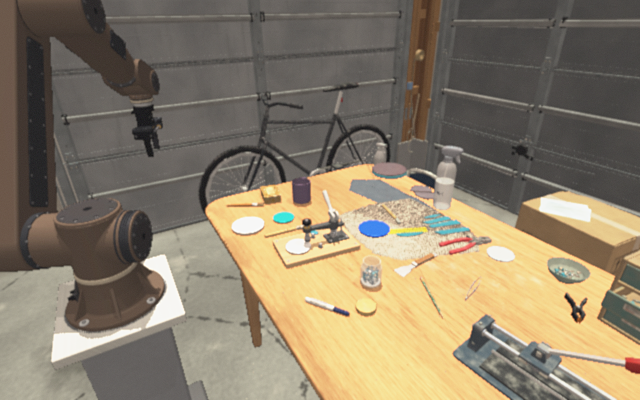

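The top view shows the jig board at about (308–361, 185–271), the white disc at (336,249), the knob at (335,233) and the lever to the left of the column at (318,195). The big white plate at (257,283) is the look-alike. I'll enlarge the jig region.

Run:
```python
from h import *
a=cv2.imread('pics/top1.png')[175:280,270:400]; a=cv2.resize(a,None,fx=5.5,fy=5.5,interpolation=cv2.INTER_CUBIC)
cv2.imwrite('pics/c1.png',a)
b=cv2.imread('pics/side1.png')[185:270,260:370]; b=cv2.resize(b,None,fx=7,fy=7,interpolation=cv2.INTER_CUBIC)
cv2.imwrite('pics/c2.png',b)
```

```text
(no output)
```

View pics/c1.png

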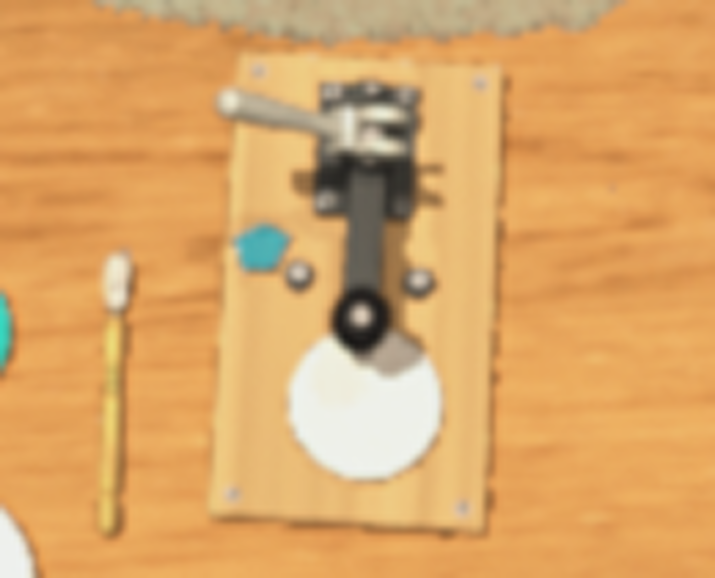

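View pics/c2.png

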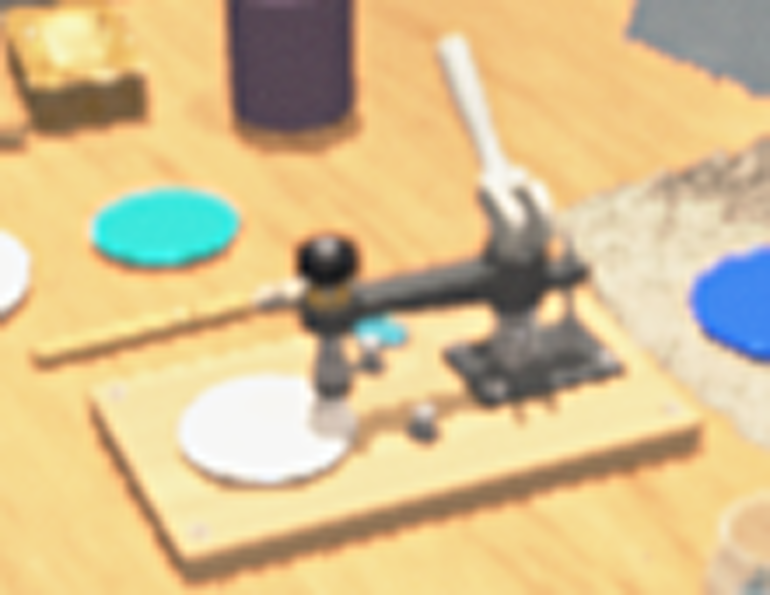

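Enlarged: board corners, pins (299,274) and (419,281), knob (360,317), disc centre (365,404) in crop c1; lever open, leaning left; shard just left of the left pin. Next I turn these into positions.

Run:
```python
from h import *
np.set_printoptions(precision=1,suppress=True)
g=lambda u,v,z: ray('top1.png',270+(u+.5)/5.5-.5,175+(v+.5)/5.5-.5,z)
for n,(u,v,z) in dict(TL=(238,55,18),TR=(502,68,18),BR=(485,526,18),BL=(210,515,18),pinL=(299,272,32),pinR=(419,280,32),knob=(360,317,111),disc=(365,404,27),shard=(262,247,23),lev=(230,102,150),brush1=(118,260,5),brush2=(108,530,5)).items(): print(n,g(u,v,z))
c=np.mean([g(238,55,18),g(502,68,18),g(485,526,18),g(210,515,18)],axis=0)
d=g(238,55,18)+g(502,68,18)-g(485,526,18)-g(210,515,18); e=g(238,55,18)+g(210,515,18)-g(502,68,18)-g(485,526,18)
print('board ctr',c,np.linalg.norm(d)/2,np.linalg.norm(e)/2,np.degrees(np.arctan2(d[1],d[0])),np.degrees(np.arctan2(-e[0],e[1])))
s=env.state(); Rt=R.from_euler('xyz',s['tcp_rot']).as_matrix(); print(Rt)
w=snap('wrist','w0.png'); print(w['K'][0,0],w['pose'],Rt.T@(w['pose'][:3,3]-s['eef_pos']),Rt.T@w['pose'][:3,:3])
```

```text
TL [732.5 -11.4  18. ]
TR [ 715.8 -158.8   18. ]
BR [ 463.4 -128.9   18. ]
BL [478.2  18.3  18. ]
pinL [605.1 -37.6  32. ]
pinR [ 596.7 -102.4   32. ]
knob [567.5 -65.7 111. ]
disc [531.8 -68.7  27. ]
shard [621.6 -18.3  23. ]
lev [674.   -6.7 150. ]
brush1 [622.3  62.2   5. ]
brush2 [474.3  74.4   5. ]
board ctr [597.5 -70.2  18. ] 255.0747471665324 148.1150896681096 -6.7084029177965565 -6.106945347098361
[[-0.9  0.4 -0. ]
 [ 0.4  0.9 -0. ]
 [ 0.  -0.  -1. ]]
327.5520717378034 [[  0.4   0.9   0.2 160.2]
 [  0.9  -0.3  -0.1 608.6]
 [ -0.    0.2  -1.  384.5]
 [  0.    0.    0.    1. ]] [  64.9    1.  -151.4] [[ 0.  -1.  -0.2]
 [ 1.   0.   0. ]
 [ 0.  -0.2  1. ]]
```

```bash
python3 -m crank '[[-518,-498,0,0,40],[-518,-498,0,0,40],[-518,-498,0,0,40],[-518,-498,0,0,40],[-518,-498,0,0,40],[-518,-498,0,0,40],[-518,-498,0,0,40],[-518,-498,0,0,40],[-518,-498,0,0,40],[-518,-498,0,0,40]]'
```

```text
t: 0.98
eef_pos: [400.1, 206.7, 233.7]
tcp_rot: [3.141, 0.0, 2.781]
ft_force: [0.7, 1.0, 0.3]
opening: 0.426
grip_force: 0.0
```

```bash
python3 -m crank '[[-217,-207,0,-14,40],[-217,-207,0,-14,40],[-217,-207,0,-14,40],[-217,-207,0,-14,40],[-217,-207,0,-14,40],[-217,-207,0,-14,40],[-217,-207,0,-14,40],[-217,-207,0,-14,40],[-217,-207,0,-14,40],[-217,-207,0,-14,40]]'
python3 - <<'E'
from h import *
snap('wrist','w1.png'); print(env.state()['eef_pos'],env.state()['tcp_rot'])
E
```

```text
t: 1.82
eef_pos: [529.6, -62.6, 233.1]
tcp_rot: [3.141, -0.001, 3.023]
ft_force: [-0.3, 0.9, -0.3]
opening: 0.419
grip_force: 0.0
[529.28675809 -61.70224764 233.26332859] [ 3.14124169e+00 -9.29933437e-04  3.02428168e+00]
```

View pics/w1.png

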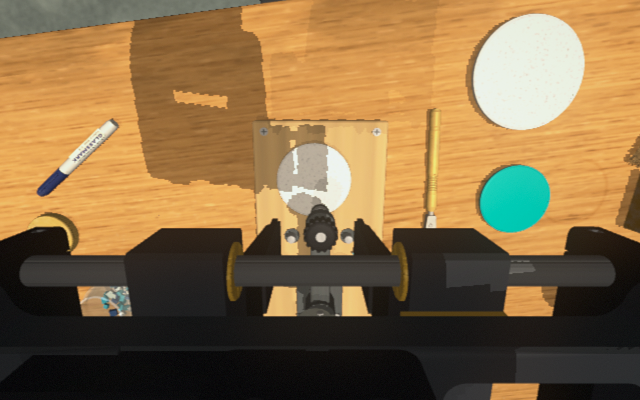

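The wrist view shows the disc at (314,179), the board's near corners at (254,122) and (387,122), the pins at (292,235) and (348,236), the knob top at (320,237), and the gripper's rail body across the bottom.

Run:
```python
from h import *
np.set_printoptions(precision=1,suppress=True)
f='w1.png'
im=cv2.imread('pics/'+f)
g=cv2.cvtColor(im,cv2.COLOR_BGR2HSV); m=((g[...,1]<45)&(g[...,2]>70)).astype(np.uint8); m[:, :260]=0; m[:,370:]=0; m[:125]=0; m[204:]=0
cs,_=cv2.findContours(m,cv2.RETR_EXTERNAL,cv2.CHAIN_APPROX_NONE); p=np.vstack([c for c in cs if len(c)>10])[:,0]
h=cv2.convexHull(p)[:,0]; h=h[h[:,1]<195]
# fit circle in world at z=27, radius 41.5
w=np.array([ray(f,u,v,27) for u,v in h])[:,:2]
from scipy.optimize import least_squares
r=least_squares(lambda q:np.hypot(w[:,0]-q[0],w[:,1]-q[1])-q[2],[532,-68,41.5],loss='soft_l1'); print('disc',r.x,len(w),np.abs(r.fun).max())
for n,(u,v,z) in dict(nl=(387,122,18),nr=(254,122,18),pinR=(292,233,32),pinL=(348,233,32),knob=(320,237,111),scrL=(377,131,18),scrR=(264,131,18),disc=(314,179,27)).items(): print(n,ray(f,u,v,z))
K,P=load(f);print(P)
```

```text
disc [541.4 -98.1  71.6] 15 6.976470936491012
nl [480.4  21.   18. ]
nr [ 463.3 -123.2   18. ]
pinR [590.3 -97.7  32. ]
pinL [597.8 -34.3  32. ]
knob [569.  -63.8 111. ]
scrL [488.8   9.4  18. ]
scrR [ 474.2 -113.9   18. ]
disc [532.2 -65.4  27. ]
[[  0.1   1.    0.2 465.6]
 [  1.   -0.1  -0.  -54.2]
 [ -0.    0.2  -1.  384.5]
 [  0.    0.    0.    1. ]]
```

```bash
python3 -m crank '[[31,1,0,0,40],[62,2,0,0,40],[62,2,40,0,40],[62,2,80,0,40],[62,2,120,0,40],[62,2,155,0,40],[62,2,180,0,40],[62,2,193,0,40],[62,2,193,0,40],[62,2,193,0,40]]'
python3 - <<'E'
from h import *
snap('wrist','w2.png'); print(env.state()['eef_pos'],env.state()['tcp_rot'])
im=cv2.imread('pics/w2.png'); cv2.imwrite('pics/w2c.png',cv2.resize(im[0:400,150:500],None,fx=1.5,fy=1.5))
E
```

```text
t: 2.7
eef_pos: [467.8, -51.4, 40.4]
tcp_rot: [3.141, -0.001, 3.027]
ft_force: [0.2, -0.4, 0.8]
opening: 0.416
grip_force: 0.0
[468.19072288 -51.68232799  41.00198783] [ 3.14145980e+00 -8.18037689e-05  3.02642657e+00]
```

View pics/w2c.png

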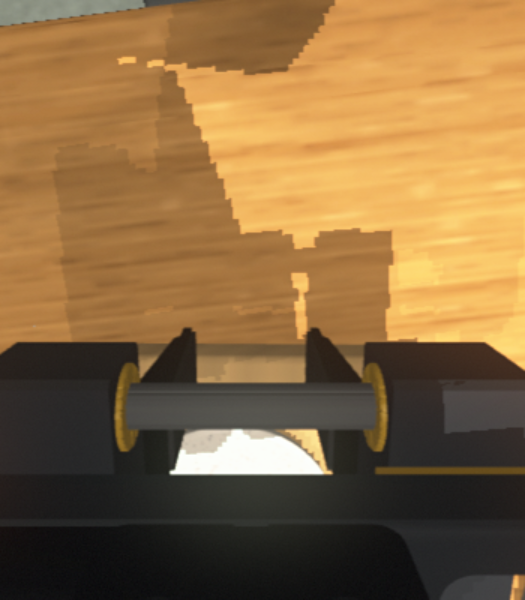

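```bash
python3 -m crank '[[-6,-1,0,0,40],[-12,-1,0,0,40],[-17,-1,0,0,40],[-21,-1,0,0,40],[-25,-1,0,0,40],[-29,-1,0,0,40],[-33,-1,0,0,40],[-37,-1,0,0,40],[-41,-1,0,0,40],[-44,-1,0,0,40]]'
python3 - <<'E'
from h import *
np.set_printoptions(precision=1,suppress=True)
snap('wrist','w3.png'); snap('top','top3.png'); s=env.state(); print(s['eef_pos'],s['ft_force'])
im=cv2.imread('pics/w3.png')[60:360,150:490]; t=cv2.imread('pics/top3.png')[175:280,270:400]; t=cv2.resize(t,None,fx=3.2,fy=3.2,interpolation=cv2.INTER_CUBIC); o=np.zeros((340,760,3),np.uint8); o[:300,:340]=im; o[:336,342:342+416]=t; cv2.imwrite('pics/v3.png',o)
E
```

```text
t: 3.58
eef_pos: [512.4, -58.7, 40.6]
tcp_rot: [3.141, 0.0, 3.025]
ft_force: [-1.2, -0.1, 0.3]
opening: 0.422
grip_force: 0.5
[512.5 -58.7  40.6] [-0.1  0.5  0.5]
```

View pics/v3.png

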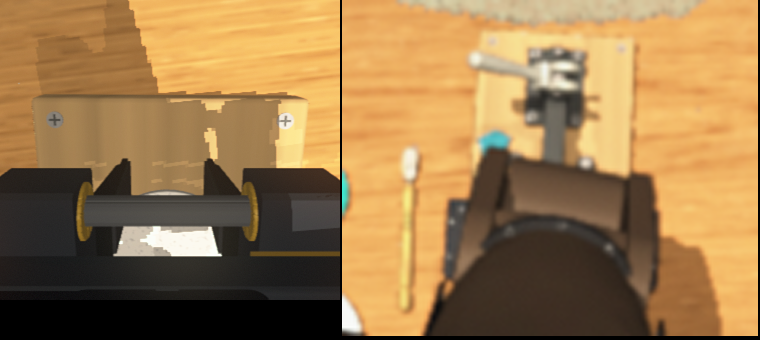

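```bash
python3 -m crank '[[7,0,0,0,40],[12,1,0,0,40],[12,1,0,0,8],[12,1,0,0,8],[12,1,0,0,8],[12,1,0,0,8],[10,1,0,0,8],[7,1,0,0,8],[5,1,0,0,8],[3,1,0,0,8]]'
python3 -c "
from h import *
s=env.state();print(s['eef_pos'],s['ft_force'].round(1),s['moment'].round(3),s['opening']*95)"
```

```text
t: 4.52
eef_pos: [509.3, -57.3, 40.6]
tcp_rot: [3.141, -0.0, 3.025]
ft_force: [-0.0, 0.3, 0.6]
opening: 0.081
grip_force: 0.6
[509.25381272 -57.30374986  40.58171696] [-0.   0.3  0.6] [0.005 0.186 0.041] 7.709804498669288
```

```bash
python3 -m crank '[[-1,0,0,0,8],[-2,0,0,0,8],[-3,0,0,0,8],[-4,0,0,0,8],[-5,0,0,0,8],[-5,0,0,0,8]]'
python3 -c "
from h import *
s=env.state();print(s['eef_pos'],s['ft_force'].round(1),s['moment'].round(3),s['opening']*95)"
python3 -m crank '[[-0.5,0,0,0,8],[-1,0,0,0,8],[-1,0,0,0,8]]'
python3 -c "
from h import *
s=env.state();print(s['eef_pos'],s['ft_force'].round(1),s['moment'].round(3),s['opening']*95)"
```

```text
t: 5.02
eef_pos: [514.2, -57.9, 40.6]
tcp_rot: [3.142, 0.0, 3.025]
ft_force: [-0.2, -0.4, 0.4]
opening: 0.084
grip_force: 0.1
[514.24023824 -57.8914975   40.62156081] [-0.2 -0.4  0.4] [-0.019  0.034  0.016] 7.9561310991784975
t: 5.27
eef_pos: [515.1, -58.0, 40.6]
tcp_rot: [3.142, 0.0, 3.025]
ft_force: [-0.7, -0.9, 0.3]
opening: 0.084
grip_force: 0.3
[515.056559   -57.9889397   40.62096163] [-0.7 -0.9  0.3] [0.027 0.092 0.048] 7.942874767486455
```

```bash
cat > st.py <<'E'
from h import *
s=env.state();print(s['eef_pos'].round(1),'F',s['ft_force'].round(1),'M',s['moment'].round(3))
E
python3 -m crank '[[-0.5,0,0,0,8],[-1,0,0,0,8],[-1,0,0,0,8]]' >/dev/null; python3 st.py
python3 -m crank '[[-0.5,0,0,0,8],[-1,0,0,0,8],[-1,0,0,0,8]]' >/dev/null; python3 st.py
```

```text
[515.8 -58.   40.6] F [-2.   1.2  1.2] M [ 0.065  0.35  -0.003]
[516.1 -58.   40.5] F [-5.2  0.4  3.6] M [ 0.246  1.055 -0.031]
```

```bash
python3 -c "
from h import *
snap('side','side4.png');im=cv2.imread('pics/side4.png');cv2.imwrite('pics/v4.png',cv2.resize(im[185:270,260:370],None,fx=7,fy=7,interpolation=cv2.INTER_CUBIC))"
```

```text
(no output)
```

View pics/v4.png

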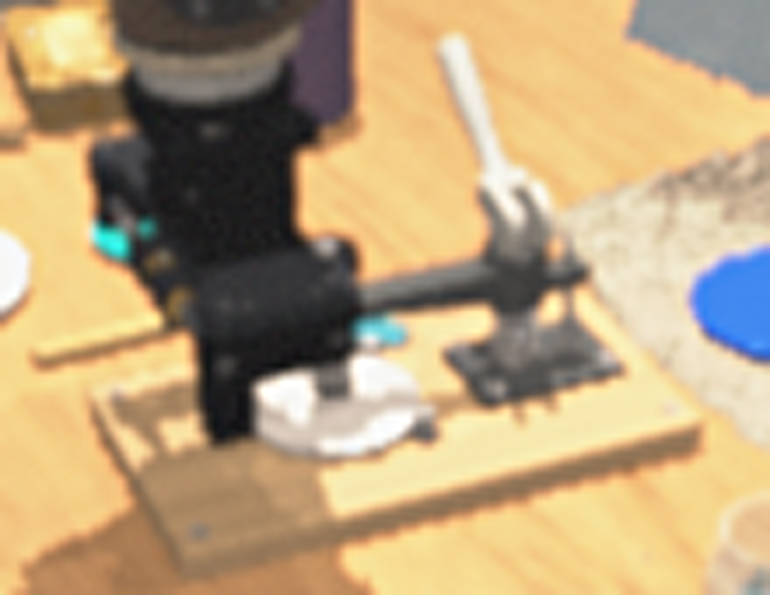

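The side view shows the disc under the foot, its right edge at the right pin near (425,420). The force of about 5 N could come from disc on pins or from body on knob. I'll push again with the tips just above the disc to tell which.

```bash
python3 -m crank '[[3,0,0,0,8],[3,0,-7,0,8],[3,0,-7,0,8],[1,0,-7,0,8],[0,0,-7,0,8],[0,0,-7,0,8]]' >/dev/null; python3 st.py
python3 -m crank '[[-0.5,0,0,0,8],[-1,0,0,0,8],[-1,0,0,0,8]]' >/dev/null; python3 st.py
```

```text
[517.5 -58.3  47.7] F [ 1.3 -0.6 -0.2] M [0.    0.062 0.006]
[518.1 -58.3  47.5] F [-0.  -0.3 -0.5] M [ 0.03  -0.043  0.086]
```

No contact at 518 mm with the tips raised, so the 5 N came from the disc on the pins, not from the knob. Next I push again with a small sideways sway, to seat it on both pins.

```bash
python3 -m crank '[[5,0,0,0,8],[5,0,7,0,8],[5,0,7,0,8],[3,0,7,0,8],[1.5,0,7,0,8],[1,0,7,0,8],[1,0,7,0,8]]' >/dev/null; python3 st.py
python3 -m crank '[[0,1,0,0,8],[0,2,0,0,8],[0,2,0,0,8]]' >/dev/null; python3 st.py
python3 -m crank '[[0,-1,0,0,8],[0,-2,0,0,8],[0,-3,0,0,8],[0,-4,0,0,8],[0,-4,0,0,8]]' >/dev/null; python3 st.py
python3 -m crank '[[0,1,0,0,8],[0,2,0,0,8],[-0.5,2,0,0,8],[-0.5,2,0,0,8]]' >/dev/null; python3 st.py
```

```text
[516.2 -57.9  40.4] F [-4.7  1.8  0. ] M [ 0.43   0.789 -0.027]
[516.2 -56.1  40.4] F [-7.8 -1.7 -1.2] M [-0.356  1.281 -0.064]
[515.4 -59.7  40.4] F [-7.4  3.8  0.5] M [0.654 1.269 0.076]
[516.4 -57.8  40.4] F [-5.4  3.2 -0.7] M [0.517 1.18  0.009]
```

```bash
python3 -m crank '[[8,0,0,0,8],[20,0,0,0,8],[20,0,-35,0,0],[20,0,-70,0,0],[20,0,-105,0,0],[-15,0,-105,0,0],[-51,-1,-105,0,0],[-51,-1,-105,0,0],[-51,-1,-105,0,0]]'
python3 st.py
```

```text
t: 8.9
eef_pos: [569.0, -65.5, 145.7]
tcp_rot: [-3.141, 0.002, 3.025]
ft_force: [0.4, -0.6, -0.9]
opening: 0.003
grip_force: 0.0
[569.  -65.5 145.7] F [ 0.4 -0.6 -0.9] M [ 0.027 -0.018  0.02 ]
```

```bash
python3 -m crank '[[1,1,6,0,0],[1,1,12,0,0],[1,1,12,0,0]]'>/dev/null;python3 st.py
python3 -m crank '[[0,0,1,0,0],[0,0,1.5,0,0],[0,0,1.5,0,0]]' >/dev/null; python3 st.py
python3 -m crank '[[0,0,1,0,0],[0,0,1.5,0,0],[0,0,1.5,0,0]]' >/dev/null; python3 st.py
python3 -m crank '[[0,0,1,0,0],[0,0,1.5,0,0],[0,0,1.5,0,0]]' >/dev/null; python3 st.py
```

```text
[565.8 -63.8 132.2] F [ 0.   0.3 -0.5] M [0.024 0.006 0.009]
[567.  -64.1 132.1] F [-0.   0.6 -0.2] M [ 0.025 -0.012 -0.02 ]
[567.1 -64.1 130.6] F [ 0.5  0.2 -0.3] M [ 0.039 -0.011 -0.03 ]
[567.2 -64.1 129.1] F [-0.5  0.3  1.1] M [ 0.068  0.009 -0.001]
```

```bash
for i in 1 2; do :; done; python3 -m crank '[[0,0,0.5,0,0],[0,0,0.5,0,0]]' >/dev/null; python3 st.py
python3 -m crank '[[0,0,0.5,0,0],[0,0,0.5,0,0]]' >/dev/null; python3 st.py
python3 -m crank '[[0,0,0.5,0,0],[0,0,0.5,0,0]]' >/dev/null; python3 st.py
```

```text
[567.2 -64.1 128.9] F [-1.   0.1  3.6] M [0.12  0.137 0.041]
[567.3 -64.1 128.7] F [-2.2  0.5  8.3] M [0.097 0.39  0.012]
[567.3 -64.1 128.5] F [-4.   0.6 11.4] M [ 0.084  0.584 -0.011]
```

```bash
python3 -m crank '[[0,0,-8,0,60],[0,0,-8,0,60],[0,0,-8,0,60],[0,0,-8,0,60],[0,0,-8,0,60],[0,0,4,0,60],[0,0,14.5,0,60],[0,0,14.5,0,60]]';python3 st.py; python3 -c "
from h import *
print(env.state()['joints'].round(3))"
```

```text
t: 11.07
eef_pos: [566.2, -63.9, 111.0]
tcp_rot: [3.141, -0.003, 3.025]
ft_force: [-1.0, -0.3, 0.4]
opening: 0.511
grip_force: 0.0
[566.2 -63.9 111. ] F [-1.  -0.3  0.4] M [0.011 0.036 0.018]
[-0.228  0.567  1.815  0.     0.762 -1.683]
```

```bash
python3 -m crank '[[0,0,-2,7,50],[0,0,-2,14,50],[0,0,-2,21,50],[0,0,-2,28,50],[0,0,-2,35,50],[0,0,-2,42,50],[0,0,-2,49,50],[0,0,-2,56,50],[0,0,-2,63,50],[0,0,-2,70,50]]';python3 -m crank '[[0,0,0,7,50],[0,0,0,14,50],[0,0,0,21,50],[0,0,0,28,50],[0,0,0,35,50],[0,0,0,42,50],[0,0,0,49,50],[0,0,0,56,50],[0,0,0,63,50],[0,0,0,70,50]]';python3 -m crank '[[0,0,0,7,50],[0,0,0,14,50],[0,0,0,21,50],[0,0,0,28,50],[0,0,0,35,50],[0,0,0,40,50],[0,0,0,40,50]]'; python3 st.py
```

```text
t: 11.9
eef_pos: [567.1, -64.1, 115.1]
tcp_rot: [-3.141, -0.0, 1.797]
ft_force: [-0.1, 1.5, 0.8]
opening: 0.528
grip_force: 0.0
t: 12.73
eef_pos: [567.1, -64.1, 115.1]
tcp_rot: [-3.141, 0.0, 0.576]
ft_force: [0.2, -1.5, -0.5]
opening: 0.531
grip_force: 0.0
t: 13.32
eef_pos: [567.1, -64.1, 115.0]
tcp_rot: [-3.141, 0.0, -0.12]
ft_force: [-0.4, 0.5, 0.3]
opening: 0.527
grip_force: 0.0
[567.1 -64.1 115. ] F [-0.4  0.5  0.3] M [-0.023  0.216 -0.026]
```

```bash
python3 -m crank '[[0,0,0,0,25],[0,0,0,0,25],[0,0,0,0,25],[0,0,0,0,25],[0,0,0,0,25]]'; python3 st.py
```

```text
t: 13.73
eef_pos: [567.1, -64.1, 115.1]
tcp_rot: [-3.141, 0.0, -0.116]
ft_force: [-0.1, -0.3, -0.6]
opening: 0.319
grip_force: 30.0
[567.1 -64.1 115.1] F [-0.1 -0.3 -0.6] M [-0.022  0.19   0.007]
```

```bash
python3 -m crank '[[0,0,-0.2,-7,25],[0,0,-0.3,-14,25],[0,0,-0.5,-21,25],[0,0,-0.6,-28,25],[0,0,-0.8,-35,25],[0,0,-0.9,-42,25],[0,0,-1.1,-49,25],[0,0,-1.2,-56,25],[0,0,-1.4,-63,25],[0,0,-1.6,-70,25]]'; python3 st.py;python3 -m crank '[[0,0,-0.2,-7,25],[0,0,-0.3,-14,25],[0,0,-0.5,-21,25],[0,0,-0.6,-28,25],[0,0,-0.8,-35,25],[0,0,-0.9,-42,25],[0,0,-1.1,-49,25],[0,0,-1.2,-56,25],[0,0,-1.4,-63,25],[0,0,-1.6,-70,25]]'; python3 st.py;python3 -m crank '[[0,0,-0.2,-7,25],[0,0,-0.3,-14,25],[0,0,-0.5,-21,25],[0,0,-0.6,-28,25],[0,0,-0.8,-35,25],[0,0,-0.9,-38,25],[0,0,-0.9,-38,25]]'; python3 st.py
```

```text
t: 14.57
eef_pos: [567.5, -64.6, 116.8]
tcp_rot: [3.14, 0.0, 1.112]
ft_force: [1.1, -3.3, -1.4]
opening: 0.315
grip_force: 30.0
[567.5 -64.6 116.8] F [ 1.1 -3.3 -1.4] M [-0.8   -0.253 -0.153]
t: 15.4
eef_pos: [568.1, -64.5, 118.4]
tcp_rot: [3.14, 0.002, 2.333]
ft_force: [5.5, -2.2, -4.1]
opening: 0.316
grip_force: 30.0
[568.1 -64.5 118.4] F [ 5.5 -2.2 -4.1] M [-0.444 -0.859 -0.142]
t: 15.98
eef_pos: [568.3, -64.2, 119.3]
tcp_rot: [3.141, 0.003, 2.994]
ft_force: [6.3, 0.4, -3.8]
opening: 0.313
grip_force: 30.0
[568.3 -64.2 119.3] F [ 6.3  0.4 -3.8] M [ 0.153 -1.089  0.039]
```

```bash
python3 -m crank '[[0,0,0,0,50],[0,0,0,0,50],[0,0,0,0,50],[0,0,-22,0,50],[0,0,-22,0,0],[0,0,-22,0,0],[0,0,-22,0,0],[0,0,-22,0,0],[0,0,-16,0,0],[0,0,-16,0,0]]';python3 st.py
python3 -m crank '[[0,0,0.5,0,0],[0,0,0.5,0,0]]' >/dev/null; python3 st.py
python3 -m crank '[[0,0,0.5,0,0],[0,0,0.5,0,0]]' >/dev/null; python3 st.py
```

```text
t: 16.82
eef_pos: [566.6, -64.0, 133.8]
tcp_rot: [3.141, -0.002, 2.99]
ft_force: [0.4, 0.7, 0.5]
opening: 0.163
grip_force: 0.0
[566.6 -64.  133.8] F [0.4 0.7 0.5] M [ 0.016  0.038 -0.027]
[567.  -64.  134.3] F [ 0.5 -0.4 -0.1] M [ 0.039 -0.046 -0.01 ]
[567.1 -64.1 134.1] F [-0.2  0.7 -0.1] M [ 0.012 -0.025  0.042]
```

```bash
for k in 1; do python3 -m crank '[[0,0,0.7,0,0],[0,0,0.7,0,0]]' >/dev/null; python3 st.py; python3 -m crank '[[0,0,0.5,0,0],[0,0,0.5,0,0]]' >/dev/null; python3 st.py; python3 -m crank '[[0,0,0.4,0,0],[0,0,0.4,0,0]]' >/dev/null; python3 st.py; done
```

```text
[567.1 -64.1 133.5] F [0.6 0.5 0.1] M [0.051 0.014 0.004]
[567.2 -64.1 133.1] F [-0.5 -0.2  0.9] M [ 0.052  0.018 -0.005]
[567.3 -64.1 132.9] F [-1.1  0.7  4.9] M [0.022 0.089 0.02 ]
```

Touching the knob's top before and after shows it rose 4.0 mm, to about 114 mm, which is the "set right" height. Next I go round to the left of the lever.

```bash
python3 -m crank '[[0,0,-35,0,0],[0,37,-60,-2,0],[0,74,-60,-2,0],[0,111,-60,-2,0],[-30,111,-60,-2,0],[-61,111,-60,-2,0],[-91,111,-60,-2,0],[-91,111,-40,-2,0],[-91,111,-22,-2,0],[-91,111,-22,-2,0]]';python3 st.py
```

```text
t: 18.48
eef_pos: [672.5, 31.9, 150.8]
tcp_rot: [-3.141, -0.006, 3.025]
ft_force: [-0.2, 0.2, 0.1]
opening: 0.008
grip_force: 0.0
[672.5  31.9 150.8] F [-0.2  0.2  0.1] M [0.045 0.036 0.022]
```

```bash
python3 -m crank '[[0,-10,0,0,0],[0,-18,-4,0,0],[0,-27,-9,0,0],[0,-37,-15,0,0],[0,-45,-20,0,0]]';python3 st.py; python3 -m crank '[[0,-8,-4,0,0],[0,-16,-8,0,0],[0,-25,-11,0,0],[0,-34,-14,0,0],[0,-43,-17,0,0],[0,-43,-17,0,0]]';python3 st.py
```

```text
t: 18.9
eef_pos: [669.6, -10.2, 179.7]
tcp_rot: [3.135, 0.006, 3.025]
ft_force: [-1.2, 21.8, 19.5]
opening: 0.003
grip_force: 11.7
[669.6 -10.2 179.7] F [-1.2 21.8 19.5] M [3.645 0.224 0.05 ]
t: 19.4
eef_pos: [663.8, -57.5, 194.0]
tcp_rot: [-3.141, 0.003, 3.024]
ft_force: [-0.9, -0.1, 0.4]
opening: 0.0
grip_force: 0.0
[663.8 -57.5 194. ] F [-0.9 -0.1  0.4] M [ 0.032 -0.023  0.007]
```

```bash
python3 -c "
from h import *
snap('side','side5.png');im=cv2.imread('pics/side5.png');cv2.imwrite('pics/v5.png',cv2.resize(im[150:270,250:390],None,fx=5,fy=5,interpolation=cv2.INTER_CUBIC))"
```

```text
(no output)
```

View pics/v5.png

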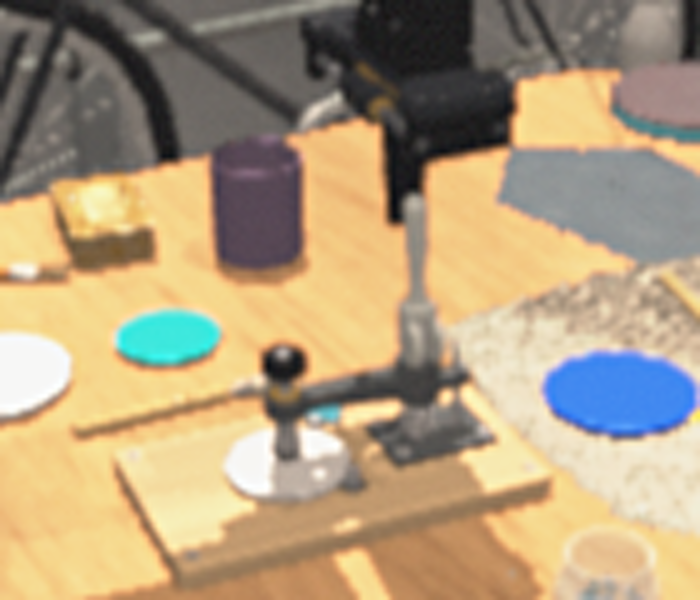

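Lever is upright with the tip at about (413,200) in the crop, the finger is touching its left side, and the disc sits under the foot against the pins. I'll swing on in small steps and read the push as it moves, to find the bite.

```bash
cat > lv.py <<'E'
from h import *
s=env.state(); x,y,z=s['eef_pos']; lat=.1175*x+.9931*y-2.97-12; zt=z-19-100.5
rr=np.hypot(lat,zt); a=np.arctan2(-lat,zt)+np.arcsin(8/rr); F=s['ft_force']; fy=.1175*F[0]+.9931*F[1]
print('q %.2f r %.1f M %.3f F %s'%(1+a,rr,rr/1e3*(fy*np.cos(a)+F[2]*np.sin(a)),F.round(1)))
E
python3 -m crank '[[0,-4.5,1,0,0],[0,-9,2,0,0]]'>/dev/null; python3 lv.py
python3 -m crank '[[0,-5.5,0.6,0,0],[0,-10.7,1.2,0,0]]'>/dev/null; python3 lv.py
python3 -m crank '[[0,-5.3,1.4,0,0],[0,-10.5,2.9,0,0]]'>/dev/null; python3 lv.py
```

```text
q 1.13 r 70.5 M 0.145 F [-0.3  1.9  1.5]
q 1.29 r 69.9 M 0.298 F [-0.8  3.5  3.6]
q 1.45 r 69.8 M 0.357 F [-0.4  3.3  5.2]
```

```bash
for i in 1; do python3 -m crank '[[0,0,0,0,0],[0,0,0,0,0]]'>/dev/null; python3 lv.py; python3 -m crank '[[0,0,0,0,0]]'>/dev/null; python3 lv.py; python3 -m crank '[[0,0,0,0,0]]'>/dev/null; python3 lv.py; done
python3 -c "
from h import *
for z in (198.5,): print(proj('side5.png',[665.7*.9931+2.97*.1175,-665.7*.1175+2.97*.9931,z]))"
```

```text
q 1.45 r 69.4 M 0.050 F [0.2 0.2 1.1]
q 1.45 r 69.4 M -0.019 F [-0.2  0.  -0.6]
q 1.44 r 69.4 M 0.097 F [0.1 0.7 1.8]
[333.24660695 189.56485518]
```

```bash
python3 -m crank '[[0,-1,0.4,0,0],[0,-2,0.9,0,0]]'>/dev/null; python3 lv.py; python3 -m crank '[[0,-1,0.4,0,0],[0,-2,0.9,0,0]]'>/dev/null; python3 lv.py;python3 -m crank '[[0,-1,0.4,0,0],[0,-2,0.9,0,0]]'>/dev/null; python3 lv.py;python3 -m crank '[[0,-1,0.4,0,0],[0,-2,0.9,0,0]]'>/dev/null; python3 lv.py;python3 -m crank '[[0,-1,0.4,0,0],[0,-2,0.9,0,0]]'>/dev/null; python3 lv.py; python3 -m crank '[[0,0,0,0,0],[0,0,0,0,0],[0,0,0,0,0]]'>/dev/null; python3 lv.py; python3 -m crank '[[0,0,0,0,0]]'>/dev/null; python3 lv.py; python3 -m crank '[[0,0,0,0,0]]'>/dev/null; python3 lv.py
```

```text
q 1.47 r 69.4 M 0.232 F [-0.   2.7  2.2]
q 1.50 r 69.5 M 0.187 F [0.7 1.8 2.2]
q 1.53 r 69.5 M 0.126 F [-0.2  1.1  1.7]
q 1.57 r 69.6 M 0.226 F [0.1 1.7 3.3]
q 1.60 r 69.6 M 0.192 F [0.5 1.  3.4]
q 1.60 r 69.4 M 0.070 F [0.9 0.4 1. ]
q 1.60 r 69.4 M 0.117 F [0.4 1.  1.5]
q 1.60 r 69.4 M 0.107 F [0.6 1.1 1. ]
```

The push matches the "set right" curve: about 0.19 N m moving at q = 1.6, where 0.20 is expected. I'll swing it on to the stop.

```bash
python3 -m crank '[[0,-3,1.8,0,0],[0,-6,3.7,0,0],[0,-8.8,5.6,0,0],[0,-11.5,7.8,0,0],[0,-14.2,10,0,0],[0,-16.7,12.3,0,0],[0,-19,15,0,0],[0,-21.3,17.5,0,0],[0,-23.5,20.2,0,0]]'>/dev/null; python3 lv.py; python3 -m crank '[[0,-1.9,3,0,0],[0,-3.7,5.9,0,0],[0,-5.5,8.8,0,0],[0,-7.2,13,0,0],[0,-9,17.4,0,0],[0,-10.7,21.7,0,0],[0,-11.6,25.6,0,0],[0,-12.4,29.5,0,0],[0,-13,33.3,0,0]]'>/dev/null; python3 lv.py; python3 -m crank '[[0,0,1,0,0],[0,0,1.5,0,0],[0,0,1.5,0,0]]'; python3 lv.py
```

```text
q 2.05 r 70.1 M 0.385 F [-0.9  1.1  5.8]
q 2.57 r 70.2 M 0.324 F [ 0.5 -3.4  4.6]
t: 23.28
eef_pos: [654.8, -132.6, 126.5]
tcp_rot: [-3.141, 0.001, 3.025]
ft_force: [-0.9, -4.1, 7.0]
opening: 0.005
grip_force: 3.3
q 2.59 r 70.0 M 0.494 F [-0.9 -4.1  7. ]
```

```bash
python3 -m crank '[[0,0,-10,0,0],[0,0,-40,0,0],[0,0,-80,0,0],[0,0,-115,0,0],[0,0,-115,0,0],[0,-40,-115,0,0],[0,-80,-115,0,0],[0,-80,-115,0,0]]'; python3 -c "
from h import *
snap('side','side6.png');im=cv2.imread('pics/side6.png');a=cv2.resize(im[185:270,260:370],None,fx=7,fy=7,interpolation=cv2.INTER_CUBIC)
A=665.7-95;n=lambda al,l,z: proj('side6.png',[al*.9931+l*.1175,-al*.1175+l*.9931,z])
for z in (27,):
  P=np.array([n(570.8+41.5*np.cos(t),2.97+41.5*np.sin(t),z) for t in np.linspace(0,6.283,73)])
  cv2.polylines(a,[np.int32((P-[260,185]+.5)*7-.5)],True,(0,0,255),1)
cv2.imwrite('pics/v6.png',a); print(n(665.7,2.97-90,100.5))"
```

```text
t: 23.95
eef_pos: [644.4, -216.4, 240.9]
tcp_rot: [-3.14, -0.0, 3.022]
ft_force: [-0.1, 1.0, 0.3]
opening: 0.006
grip_force: 0.0
[345.59588753 229.26016729]
```

View pics/v6.png

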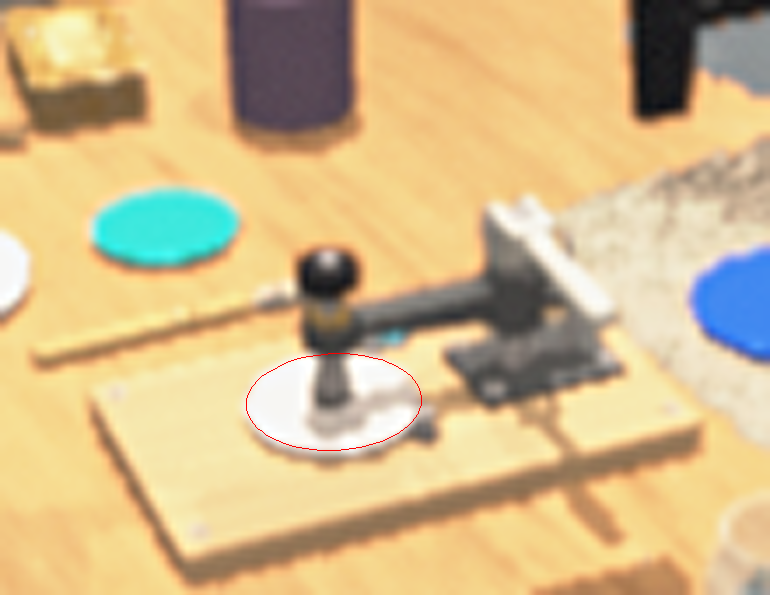

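The final view shows the lever level to the right, with its tip near (600,305). The disc lies on the predicted home outline under the foot, and the gripper is clear.

```bash
python3 -c "
from cell import env
print(env.job_done())"
```

```text
the job is handed in; nothing more can be done
None
```

I handed the job in at about 24 s of the 72 s allowed, but the hand-in gave no verdict. The disc is home against both pins, the screw is backed off 3.1 rad (knob up 4.0 mm), the lever is over at its stop at about 2.57 rad, and the arm is clear. I couldn't measure the clamp's press directly, but the lever force at q = 1.6 matched the "set right" figure (0.19 against 0.20 N m).

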